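# Hold the tear bar of the spent paper cutter open for a new roll

## Robot

A 6-joint arm with a two-finger parallel gripper is mounted at the origin on the work surface. World frame = base frame: x ahead of the robot, y to its left, z up, the work surface at z = 0. Lengths are in m, angles in rad, forces in N, time in s.
With the tool pointing down it reaches from about 0.35 to 0.775 m from the base axis. Payload 5.5 kg.
Tool frame: the origin (TCP) lies at the very end of the fingers, on their centre line; the grasp point (between the pads) lies 19 mm behind it; z points along the fingers, y is the direction in which the jaws open and shut (so a half turn about z gives the same grasp; the last joint's range is limited). The gripper opens to 85 mm and grips with 20 to 120 N. Pads are 22 mm wide; open, the fingers measure 114 mm over their backs; the gripper's body (76 mm by 85 mm) begins 54 mm behind the grasp point. The pads swing forward as they close: fully open they stand 13 mm farther back than shut.
Start: joints at [0.981, 0.313, 0.046, 1.304, 0, 1.431], TCP at [0.25, 0.518, 0.196] pointing down, gripper open.
Joint ranges: [-2.76, 2.76], [-0.86, 1.69], [-1.03, 1.26], [-2.2, 2.34], [-1.47, 1.5], [-3.14, 3.14]. Speed limits (rad/s): [2.57, 2.57, 3.14, 3.14, 3.14, 3.14].

## Interface

Orientations are given as a unit quaternion [w, x, y, z].
In Python, from workcell import get_state, read_camera, hand_in, find_in, silhouettes gives the robot as it stands. The module is installed in compiled form; this text tells all that it offers.
- The arm moves only by the tool send_rows, never from a script. Its argument "deltas" is a list that holds one entry, the list of rows, each a list of 6 numbers: the shift along the world's x, y, z in cm, then the turn, a rotation vector about the world's x, y, z in degrees. In form: [[[dx, dy, dz, wx, wy, wz], ...]]. A call has 1 to 12 rows; each row is the pose to reach, as a shift and turn from the pose commanded when the call began; what a row does not reach only later rows make up. A row lasts 1/10 s, in which the tool goes at most 50 mm and 8.59 degrees, less where a joint would pass 70% of its speed; a pose out of reach is approached as far as the arm can. A call with a gripper value outside its range is refused whole. "jaw" is the opening, from -1 (shut) to 1 (fully open), so that 0 is half open, set as the call begins (left out, the last holds). The fingers move at their own pace and stop on an object; "force" is the grip in N (left out, the last holds). Time passes only in rows, so rows that repeat a pose let the fingers close. It gives the time, the measured TCP pose, the force and the opening at its end, in the units of the state.
- get_state(): the state, without advancing time (a new reading comes with each control period).
- read_camera(name): name is "side" or "top"; returns a dict with "img" (384x512x3 uint8, red, green, blue), "z_map" (384x512 float32, m along the optical axis (not along the pixel's ray), 0 where there is no reading), "vfov" (degrees; the focal length in pixels is half the picture's height over the tangent of half this angle, whatever the lens; pixels are square), "cx", "cy" (the principal point, pixels), "R" (3x3) and "t" (3): a world point X has camera coordinates R X + t. Camera axes: x right, y down, z forward; pixel columns grow to the right and rows downward; lengths in m; the calibration is good to about 2 mm. A picture is of the moment at which its call begins.
- hand_in(): hands the job in, once; it reports no verdict.
Trained networks look in a picture, given as the dict that the camera call returned (one of the last four; its "shot" number tells which), for a name from the list of things; names that differ only in an ending like _2 or _b are one class to them, and where a whole thing is asked for, a point or a joint stands for the part that bears it (a point fixed in the world has none). Each returns a list of dicts, best first, with "conf" (0 to 1); they miss things now and then, are a little off and sometimes report something else, mostly with a low value. They report only what shows in the picture. A call takes as long as a camera call.
- find_in(picture, thing): "box" ([centre column, centre row, width, height] in pixels, round what is visible of it).
- silhouettes(picture, thing): "mask" (384x512 bool, what is visible of it) and "box" ([centre column, centre row, width, height] in pixels, round what is visible of it).
The state is a dict: "clock": time; "joint_pos": joint angles; "qvel": joint speeds; "tau": joint torques, N m; "tcp_pos": TCP position; "orientation": TCP orientation; "wrist_force": force on the tool from outside, world axes, zero at the start; "ft_torque": the same for the moment, N m; "finger_gap": finger opening in m.
Only numpy, scipy, OpenCV 4.12 (cv2) and the standard library are available. Lean on these libraries where they do the work, as an engineer would, in place of code of your own. Each camera call takes 0.05 s, during which the arm holds its last target.

## Task

One of the two bench paper cutters has run down to its bare cardboard core, and I am about to drop a new roll in. Take that cutter's sprung tear bar by the wooden grip on its end, ease it forward off the core until its arms are right against their stop, and finish with the grip still in hand, holding the bar open at the stop against its spring while I change the roll. Do not let the bar fly or snap back, and leave the other cutter and the things standing around alone.

Things in the scene. Friction and masses are not known exactly. Their poses are not given: they have to be found in the camera images.
- spent_cutter: grey steel paper cutter, bolted down, with only a bare cardboard core (45 mm thick, 150 mm long) on its spindle (x 10, z 100 mm). Origin on the table under the frame's middle; x to its back, y left, z up; front (-x) faces the robot at yaw 0. End plates at y +-88 mm, up to 118 mm high; frame x -125 to 82 mm, flanges (3 mm high) to y +-120 mm. Nothing else stands under the grip
- spent_cutter_pivot (a point): point on the pivot axis (along the cutter's y) of the spent cutter's tear-bar arms, level with the middle of the wooden grip: x -85, y -146, z 35 mm in the cutter's frame. The grip circles about it at 135 mm, up and forward (cutter's -x) as the bar opens. The arms slope 0.764 rad above the cutter's +x at rest, 1.963 rad at the stop (0.764 + joint value)
- spent_cutter_grip: round wooden grip on the right-hand (-y) end of the spent cutter's tear bar (12 mm rod on two flat arms outside the end plates): 20 mm diameter, 64 mm long along the cutter's y, origin at its centre, 46 mm outside the arm. In the cutter's frame at rest x 12, y -146, z 128 mm; at the stop x -137, z 160 mm. A sleeve free to revolve on the rod, so the fingers may keep their slope
- spent_cutter_bar (a joint): how far the spent cutter's tear bar is swung open, rad: 0 = lying on the core, 1.2 = arms against the stop studs, fully forward. Torsion springs close it: about 4 N at the grip to start it, about 7 N to keep it at the stop; let go, it snaps back
- full_cutter: the other paper cutter, the same frame, with a full brown paper roll (140 mm diameter) on its spindle; to be left alone. Origin and axes as for the spent one
- full_cutter_grip: the wooden grip of the other cutter's tear bar, same size; at rest at x = -36, y = -146, z = 161 mm in that cutter's frame. To be left alone
- full_cutter_bar (a joint): the other cutter's tear bar, rad: 0 = lying on its full roll, 0.77 = open
- new_roll: bystander: new brown paper roll standing on end, 140 mm diameter, 150 mm high; origin under its centre
- brush_tin: bystander: steel tin of brushes, 76 mm diameter, 100 mm high, brushes to 230 mm; origin under its centre
- paint_pot: bystander: lidded white plastic paint pot, 98 mm diameter, 95 mm high; origin under its centre
- tape_roll: bystander: roll of masking tape lying flat, 100 mm diameter, 25 mm high; origin under its centre

How it is judged:
By the outcome, as a careful person would: the job done as asked, in the order asked, and still so for the second after the job is handed in, while the arm keeps its last pose, push and grip.
It also fails if it takes over 35 s, if anything falls off the work surface, if the arm or the gripper's body presses on something with over 40 N, if the wrist force passes 120 N, or if a joint passes its speed limit or range.

## Working session

There is one attempt and no reset: what is moved stays moved. The work goes in short steps, Python scripts to look and compute and a tool call to move; the robot and the scene stay as the last step left them, time stands still between calls to the robot, and variables do not carry over. Pictures are saved under pics/ and viewed, and the job is handed in when it is done.

Besides the shell and the picture viewer there is one more tool, called after "Request:" by a JSON object that holds its "name" and its "arguments". send_rows: Moves the arm, as the interface text tells. Its arguments: {"type":"object","properties":{"deltas":{"type":"array","items":{"type":"array","items":{"type":"array","items":{"type":"number"}}}},"jaw":{"type":"number"},"force":{"type":"number"}},"required":["deltas"]}

```bash
mkdir -p pics; cat > h.py <<'E'
import numpy as np,cv2
from workcell import *
def K(p):
    f=p["img"].shape[0]/2/np.tan(np.radians(p["vfov"])/2); return f
def world(p,u,v,z=None):
    z=p["z_map"][int(round(v)),int(round(u))] if z is None else z
    f=K(p); c=np.array([(u-p["cx"])/f*z,(v-p["cy"])/f*z,z]); return np.asarray(p["R"]).T@(c-np.asarray(p["t"]))
def cloud(p,m):
    v,u=np.nonzero(m&(p["z_map"]>0)); z=p["z_map"][v,u]; f=K(p)
    c=np.stack([(u-p["cx"])/f*z,(v-p["cy"])/f*z,z],1); return (c-np.asarray(p["t"]))@np.asarray(p["R"])
def proj(p,X):
    c=np.asarray(p["R"])@np.asarray(X)+np.asarray(p["t"]); f=K(p); return c[0]/c[2]*f+p["cx"],c[1]/c[2]*f+p["cy"]
def save(p,n): cv2.imwrite(n,p["img"][:,:,::-1])
E
python3 - <<'E'
from h import *
print(get_state())
for n in["side","top"]:
    p=read_camera(n); save(p,f"pics/{n}0.png"); print(n,p["vfov"],p["cx"],p["cy"],-np.asarray(p["R"]).T@p["t"])
    for t in["spent_cutter","spent_cutter_grip","full_cutter","full_cutter_grip","new_roll","brush_tin","paint_pot","tape_roll"]:
        for d in silhouettes(p,t)[:3]:
            c=cloud(p,d["mask"]); print(t,round(d["conf"],2),np.round(d["box"]),d["mask"].sum(),np.round(np.median(c,0),3) if len(c) else None,np.round(c.min(0),3) if len(c) else '',np.round(c.max(0),3) if len(c) else '')
E
```

```text
{'clock': 0.0, 'joint_pos': array([ 9.81402441e-01,  3.14035688e-01,  4.49989128e-02,  1.30358899e+00,
       -2.64793450e-05,  1.43119063e+00]), 'qvel': array([-1.99392117e-04, -6.60148317e-05, -2.35772321e-04, -1.95473281e-04,
        1.25957060e-04,  7.62848231e-04]), 'tau': array([-2.14796528e-03, -4.80632007e+01,  2.98531902e+01,  1.93225272e-02,
       -3.75582085e-04,  7.64076759e-06]), 'tcp_pos': array([0.24969961, 0.51732854, 0.194797  ]), 'orientation': array([-3.13711221e-04,  2.23003022e-01,  9.74817324e-01, -8.59344251e-04]), 'wrist_force': array([-0.28258425,  0.45333838,  0.03848631]), 'ft_torque': array([0.02746091, 0.01029379, 0.02379143]), 'finger_gap': 0.08546051690700673}
side 44.800752754616845 248.97394177318463 191.5308612471488 [ 0.28101821 -1.22979179  1.06492598]
spent_cutter 0.94 [259. 259.  74.  82.] 3700 [ 0.535 -0.272  0.051] [ 0.415 -0.374 -0.003] [ 0.643 -0.004  0.148]
full_cutter 0.63 [242. 175.  60.  71.] 3021 [0.564 0.175 0.085] [ 0.455  0.077 -0.004] [0.722 0.622 0.187]
full_cutter 0.45 [321. 219.  42.  56.] 1929 [ 0.753 -0.122  0.135] [ 0.707 -0.2
[... 1384 characters left out ...]
.226 0.146] [ 0.46   0.081 -0.005] [0.71  0.395 0.185]
full_cutter_grip 0.49 [238. 201.  22.   7.] 207 [0.543 0.113 0.168] [0.532 0.081 0.   ] [0.588 0.16  0.173]
new_roll 0.89 [312. 120.  53.  64.] 2824 [ 0.763 -0.079  0.149] [ 0.714 -0.151 -0.001] [ 0.887 -0.015  0.157]
brush_tin 0.62 [375. 125.  33.  47.] 1000 [ 0.756 -0.257  0.068] [ 0.72  -0.326 -0.002] [ 0.855 -0.221  0.229]
paint_pot 0.94 [138. 284.  43.  38.] 1294 [0.337 0.391 0.094] [0.289 0.351 0.   ] [0.384 0.448 0.1  ]
paint_pot 0.48 [314. 119.  56.  67.] 2908 [ 0.764 -0.08   0.149] [ 0.714 -0.186 -0.006] [ 0.934 -0.014  0.157]
tape_roll 0.73 [259. 261.  33.  35.] 462 [0.394 0.073 0.024] [ 0.346  0.022 -0.004] [0.444 0.12  0.031]
```

```bash
python3 - <<'E'
from h import *
for n,(a,b,c,d) in dict(side=(180,330,200,320),top=(290,450,150,270)).items():
    p=read_camera(n); save(p,f"pics/{n}1.png")
    cv2.imwrite(f"pics/{n}c.png",cv2.resize(p["img"][c:d,a:b,::-1],None,fx=5,fy=5,interpolation=cv2.INTER_CUBIC))
    for t in ["spent_cutter_grip","spent_cutter"]:
      for D in silhouettes(p,t)[:1]:
        k=cloud(p,D["mask"])
        if t=="spent_cutter_grip" or 1:
            g=k[(k[:,2]>0.12)&(k[:,1]<-.2)]
            print(n,t,len(g),np.round(np.percentile(g,[2,50,98],axis=0),3))
            # bar direction
            q=g[g[:,2]>0.132]; print(len(q), cv2.fitLine(q[:,:2].astype(np.float32),cv2.DIST_HUBER,0,.01,.01).ravel())
E
```

```text
side spent_cutter_grip 116 [[ 0.533 -0.37   0.128]
 [ 0.541 -0.345  0.137]
 [ 0.552 -0.311  0.141]]
103 [ 0.12199876  0.9925302   0.5420215  -0.3424934 ]
side spent_cutter 379 [[ 0.533 -0.37   0.121]
 [ 0.55  -0.273  0.135]
 [ 0.574 -0.204  0.145]]
274 [ 0.18307     0.9830999   0.55322266 -0.28561532]
top spent_cutter_grip 618 [[ 0.54  -0.364  0.12 ]
 [ 0.558 -0.264  0.134]
 [ 0.58  -0.203  0.144]]
433 [ 0.19399658  0.9810022   0.560648   -0.28050303]
top spent_cutter 630 [[ 0.54  -0.365  0.12 ]
 [ 0.558 -0.264  0.134]
 [ 0.58  -0.203  0.144]]
440 [ 0.19449836  0.98090285  0.56064296 -0.2809884 ]
```

View pics/side0.png

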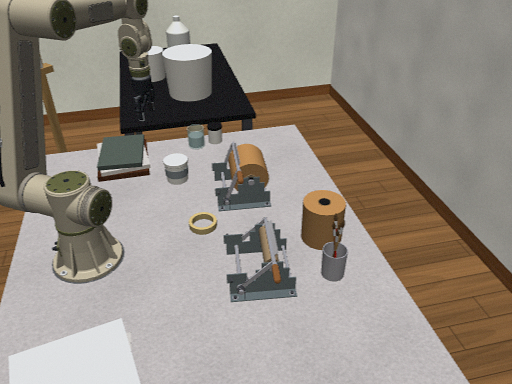

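View pics/top0.png

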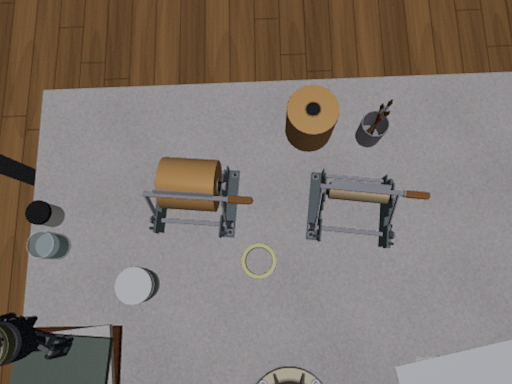

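```bash
ls pics
```

```text
side0.png
side1.png
sidec.png
top0.png
top1.png
topc.png
```

View pics/sidec.png

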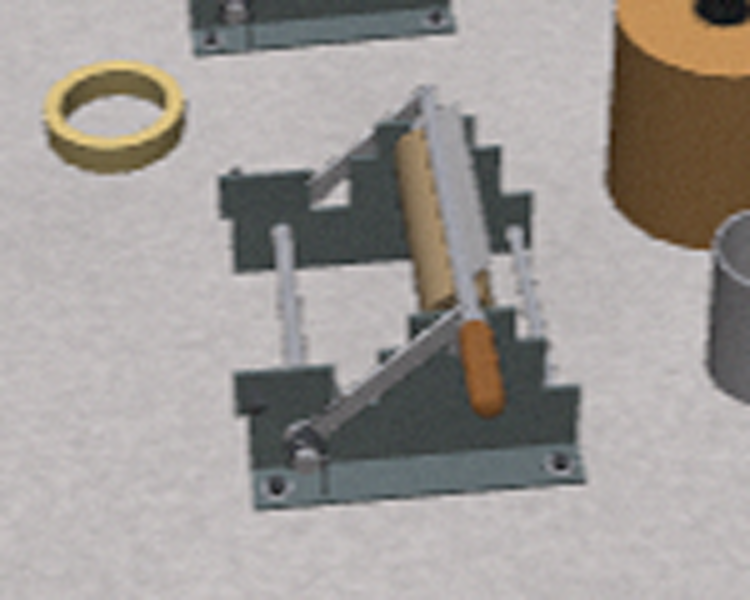

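View pics/topc.png

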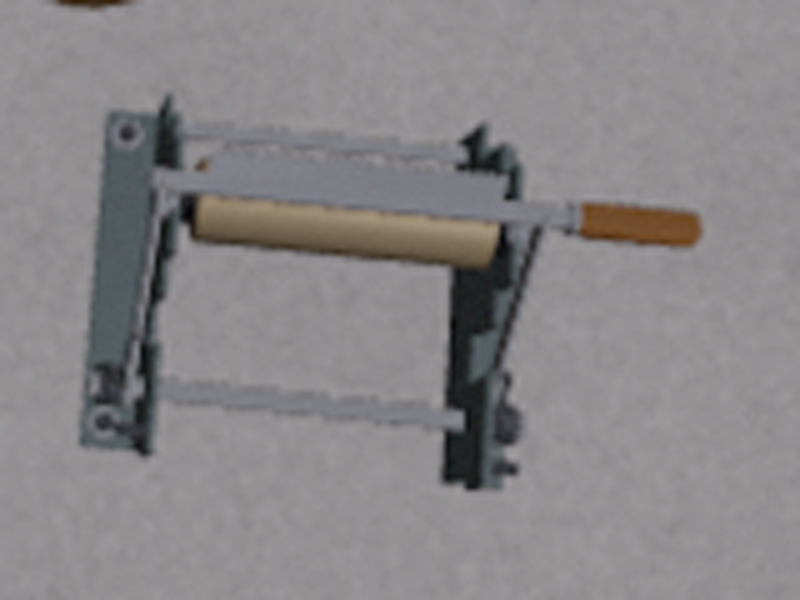

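```bash
cat > fit.py <<'E'
from h import *
from scipy.optimize import least_squares
ps=[read_camera("side"),read_camera("top")]
def grip(p,win):
    a,b,c,d=win; h=cv2.cvtColor(p["img"],cv2.COLOR_RGB2HSV); m=np.zeros(h.shape[:2],bool)
    w=h[c:d,a:b]; m[c:d,a:b]=((w[...,0]<14))&(w[...,1]>150)
    n,l,s,ce=cv2.connectedComponentsWithStats(m.astype(np.uint8)); i=1+np.argmax(s[1:,4]); return l==i,ce[i]
def tri(uv):
    A=[];B=[]
    return least_squares(lambda X:np.concatenate([np.array(proj(p,X))-q for p,q in zip(ps,uv)]),[.55,-.33,.12])
E
python3 - <<'E'
from fit import *
uv=[]
for p,w in zip(ps,[(255,290,255,295),(400,445,180,210)]):
    m,c=grip(p,w); uv.append(c); print(m.sum(),c,np.round(np.median(cloud(p,m),0),4))
r=tri(uv); print("grip centre",r.x,r.fun)
f=[world(ps[0],231,301.6,None)]
def onz(p,u,v,z):
    o=-np.asarray(p["R"]).T@p["t"]; d=world(p,u,v,1.0)-o; return o+d*(z-o[2])/d[2]
A=onz(ps[0],231,301.6,.002);B=onz(ps[0],297,296.4,.002);C=onz(ps[1],311.6,172.4,.003);D=onz(ps[1],306,238,.003)
print(A,B,C,D,np.linalg.norm(B-A),np.linalg.norm(C-D)) 
for P,Q in((A,B),(D,C)): print(np.arctan2((Q-P)[1],(Q-P)[0]))
# fit pose
L=[(-.125,-.12),(.082,-.12),(.082,.12),(-.125,.12)]; W=[A,B,C,D]
def res(s):
    c,n=np.cos(s[2]),np.sin(s[2]); return np.concatenate([np.array([s[0]+c*x-n*y,s[1]+n*x+c*y])-w[:2] for (x,y),w in zip(L,W)])
s=least_squares(res,[.55,-.2,-.1]); print(s.x,s.fun)
x,y,t=s.x;c,n=np.cos(t),np.sin(t)
for q in[(.012,-.146),(-.137,-.146),(-.085,-.146)]: print(x+c*q[0]-n*q[1],y+n*q[0]+c*q[1])
print(get_state()["clock"])
E
```

```text
35 [275.42857143 274.37142857] [ 0.5403 -0.3509  0.1379]
2 [411.5 196. ] [ 0.5451 -0.325   0.1315]
grip centre [ 0.54745155 -0.33059545  0.11624569] [ 0.19366202 -0.05432327 -0.00735213  0.18508033]
[ 0.42117143 -0.29856059  0.002     ] [ 0.61702003 -0.32567245  0.002     ] [ 0.6488347  -0.08838941  0.003     ] [ 0.45568727 -0.06315772  0.003     ] 0.1977162829903582 0.19478852193495705
-0.1375584912426439
-0.12989875810033608
[ 0.55697671 -0.19688279 -0.13706816] [-0.00441905 -0.00011678  0.00479086 -0.00128927  0.00576964 -0.0008233
 -0.00614145  0.00222936]
0.5489148091669587 -0.3431531066096373
0.40131230128026113 -0.3227938417516564
0.45282458591186026 -0.32989908854773026
1.3
```

```bash
python3 - <<'E'
from fit import *
print("manual",tri([(276.0,273.2),(418,194.6)]).x)
uv=[]
for p,w in zip(ps,[(255,290,255,295),(400,445,180,210)]):
    a,b,c,d=w; I=p["img"][c:d,a:b].astype(int); m=np.zeros((384,512),bool); m[c:d,a:b]=(I[...,0]-I[...,2])>50
    n,l,s,ce=cv2.connectedComponentsWithStats(m.astype(np.uint8)); i=1+np.argmax(s[1:,4]); print(s[i],ce[i]); uv.append(ce[i])
    k=cloud(p,l==i); k=k[k[:,2]>.1]; print(len(k),np.round(np.percentile(k,[3,50,97],axis=0),4))
r=tri(uv);print(r.x,r.fun)
print(get_state()["clock"])
E
```

```text
manual [ 0.54682321 -0.34134454  0.13190486]
[272 264   9  19 116] [275.81896552 273.10344828]
113 [[ 0.5338 -0.3697  0.1278]
 [ 0.5431 -0.3487  0.1371]
 [ 0.5536 -0.3128  0.1412]]
[406 191  24   8 142] [417.56338028 194.63380282]
142 [[ 0.5391 -0.3648  0.1294]
 [ 0.5471 -0.3393  0.1362]
 [ 0.557  -0.3128  0.14  ]]
[ 0.54672637 -0.34040156  0.13143875] [ 0.58848585 -0.16670581 -0.02224549  0.56109832]
1.4
```

Request:
{"name": "send_rows", "arguments": {"deltas": [[[0,0,4.5,0,0,0],[0,0,9,0,0,0],[0,0,13.4,0,0,0],[1.5,-4.4,13.4,0,0,-6],[3,-8.8,13.4,0,0,-12],[4.5,-13.2,13.4,0,0,-18],[6,-17.6,13.4,0,0,-24],[7.5,-22,13.4,0,0,-30],[9,-26.4,13.4,0,0,-36],[10.5,-30.8,13.4,0,0,-42],[12,-35.2,13.4,0,0,-48],[13.5,-39.6,13.4,0,0,-54]]], "jaw": 1, "force": 60}}

```text
clock: 2.6
tcp_pos: [0.3852, 0.1201, 0.33]
orientation: [0.0, 0.643, 0.766, 0.0]
wrist_force: [1.1, 0.0, -0.2]
finger_gap: 0.0855
```

Request:
{"name": "send_rows", "arguments": {"deltas": [[[1.5,-4.4,0,0,0,-2],[3,-8.8,0,0,0,-4],[4.5,-13.2,0,0,0,-6],[6,-17.6,0,0,0,-8],[7.5,-22,0,0,0,-10],[9,-26.4,0,0,0,-12],[10.5,-30.8,0,0,0,-14],[12,-35.2,0,0,0,-16],[13.5,-39.6,0,0,0,-18],[15,-43.5,0,0,0,-18],[16.2,-46.7,0,0,0,-18],[16.2,-46.7,0,0,0,-18]]]}}

```text
clock: 3.8
tcp_pos: [0.5475, -0.3495, 0.3262]
orientation: [-0.001, 0.755, 0.656, -0.001]
wrist_force: [0.1, 1.2, -1.1]
finger_gap: 0.0853
```

```bash
python3 - <<'E'
from h import *
s=get_state(); print(s["clock"],s["tcp_pos"],s["orientation"],s["joint_pos"])
p=read_camera("side"); cv2.imwrite("pics/side2.png",cv2.resize(p["img"][150:320,180:380,::-1],None,fx=4,fy=3.5))
E
```

```text
3.8 [ 0.54753892 -0.34946973  0.32616394] [-1.35992846e-03  7.54668748e-01  6.56104349e-01 -5.61265878e-04] [-6.91202792e-01  5.00705345e-01  6.46270956e-01  1.71922854e+00
 -6.63559741e-04  1.01909884e+00]
```

View pics/side2.png

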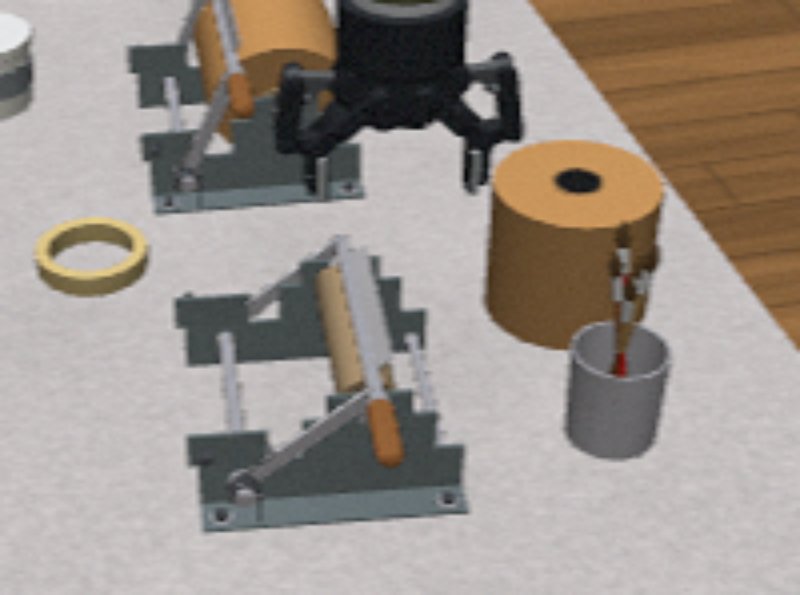

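Request:
{"name": "send_rows", "arguments": {"deltas": [[[0,0.4,-4,0,0,0],[0,0.4,-8,0,0,0],[0,0.4,-12,0,0,0],[0,0.4,-16,0,0,0],[0,0.4,-19,0,0,0],[0,0.4,-20.5,0,0,0],[0,0.4,-21.6,0,0,0],[0,0.4,-21.6,0,0,0],[0,0.4,-21.6,0,0,0]]]}}

```text
clock: 4.75
tcp_pos: [0.5475, -0.341, 0.115]
orientation: [0.001, 0.753, 0.658, 0.0]
wrist_force: [0.0, 0.7, 0.2]
finger_gap: 0.0855
```

```bash
python3 - <<'E'
from h import *
s=get_state(); print(s["clock"],s["tcp_pos"],s["orientation"],s["wrist_force"])
p=read_camera("side"); cv2.imwrite("pics/side3.png",cv2.resize(p["img"][200:310,210:330,::-1],None,fx=5,fy=5))
E
```

```text
4.75 [ 0.54748744 -0.34096809  0.11504707] [8.20247080e-04 7.53217261e-01 6.57771274e-01 1.87105699e-04] [0.02878224 0.69936708 0.17653553]
```

View pics/side3.png

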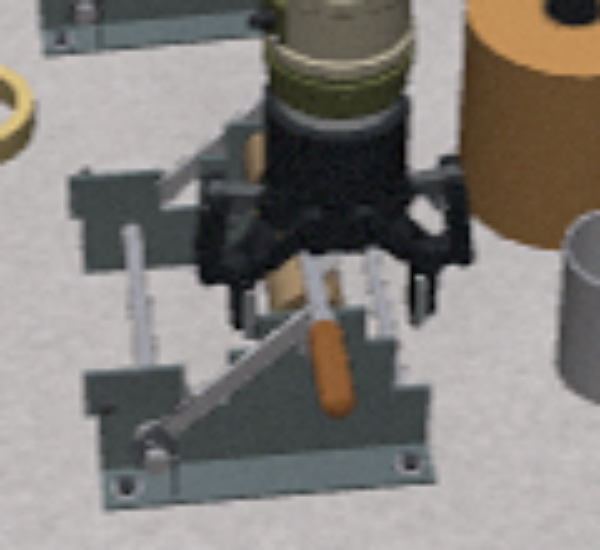

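```bash
python3 - <<'E'
from h import *
for n in ["side","top"]:
    p=read_camera(n); s=get_state()
    t=s["tcp_pos"]; print(n,"tcp px",proj(p,t),proj(p,t+[0,0,.013]))
    jx=np.array([.99,-.139,0])
    for e in(-.043,.043): print(proj(p,t+jx*e+[0,0,.013]))
    m=np.ones((384,512),bool); k=cloud(p,m)
    g=k[(abs(k[:,0]-t[0])<.08)&(abs(k[:,1]-t[1])<.06)&(k[:,2]>.10)&(k[:,2]<.26)]
    for z in np.arange(.1,.26,.01):
        q=g[(g[:,2]>z)&(g[:,2]<z+.01)]
        if len(q): print(round(z,2),len(q),np.round(q.min(0),3),np.round(q.max(0),3))
p=read_camera("side")
for (u,v) in [(259,264),(293,263),(258,258),(293,258),(277,240)]: print(u,v,world(p,u,v))
p=read_camera("top"); cv2.imwrite("pics/top3.png",cv2.resize(p["img"][120:270,300:460,::-1],None,fx=5,fy=4))
E
```

```text
side tcp px (np.float64(276.819920379328), np.float64(277.23452653693954)) (np.float64(276.90275185440083), np.float64(273.9157035483266))
(np.float64(261.53033693799927), np.float64(275.0557146428635))
(np.float64(292.21401316628044), np.float64(272.7802275764757))
0.1 38 [ 0.51  -0.294  0.1  ] [ 0.579 -0.285  0.11 ]
0.11 43 [ 0.517 -0.298  0.11 ] [ 0.579 -0.283  0.12 ]
0.12 32 [ 0.523 -0.372  0.12 ] [ 0.577 -0.283  0.13 ]
0.13 139 [ 0.533 -0.374  0.13 ] [ 0.556 -0.282  0.14 ]
0.14 12 [ 0.539 -0.368  0.14 ] [ 0.549 -0.313  0.142]
0.16 4 [ 0.495 -0.344  0.165] [ 0.588 -0.339  0.167]
0.17 27 [ 0.489 -0.358  0.17 ] [ 0.599 -0.326  0.18 ]
0.18 33 [ 0.488 -0.359  0.18 ] [ 0.597 -0.333  0.19 ]
0.19 33 [ 0.488 -0.359  0.19 ] [ 0.597 -0.333  0.2  ]
0.2 24 [ 0.482 -0.36   0.2  ] [ 0.602 -0.337  0.21 ]
0.21 107 [ 0.47  -0.363  0.21 ] [ 0.616 -0.321  0.22 ]
0.22 114 [ 0.469 -0.363  0.22 ] [ 0.614 -0.318  0.23 ]
0.23 129 [ 0.473 -0.364  0.23 ] [ 0.613 -0.32   0.24 ]
0.24 99 [ 0.473 -0.364  0.24 ] [ 0.612 -0.316  0.25 ]
0.25 169 [ 0.474 -0.364  0.25 ] [ 0.611 -0.324  0.26 ]
top tcp px (np.float6
[... 581 characters left out ...]
494 -0.351  0.17 ] [ 0.605 -0.324  0.18 ]
0.18 24 [ 0.495 -0.343  0.18 ] [ 0.606 -0.324  0.19 ]
0.19 14 [ 0.496 -0.341  0.19 ] [ 0.598 -0.323  0.2  ]
0.2 15 [ 0.494 -0.343  0.202] [ 0.614 -0.322  0.21 ]
0.21 108 [ 0.477 -0.356  0.21 ] [ 0.625 -0.319  0.22 ]
0.22 76 [ 0.478 -0.354  0.22 ] [ 0.622 -0.319  0.23 ]
0.23 75 [ 0.48 -0.34  0.23] [ 0.622 -0.319  0.24 ]
0.24 50 [ 0.48  -0.344  0.24 ] [ 0.621 -0.319  0.25 ]
0.25 76 [ 0.482 -0.36   0.25 ] [ 0.619 -0.319  0.26 ]
259 264 [ 0.49581687 -0.34570315  0.18246995]
293 263 [ 0.58921268 -0.35338858  0.17171663]
258 258 [ 0.49403642 -0.34213356  0.20157393]
293 258 [ 0.58770274 -0.35558934  0.19263092]
277 240 [ 0.53538141 -0.37661953  0.28568517]
```

View pics/top3.png

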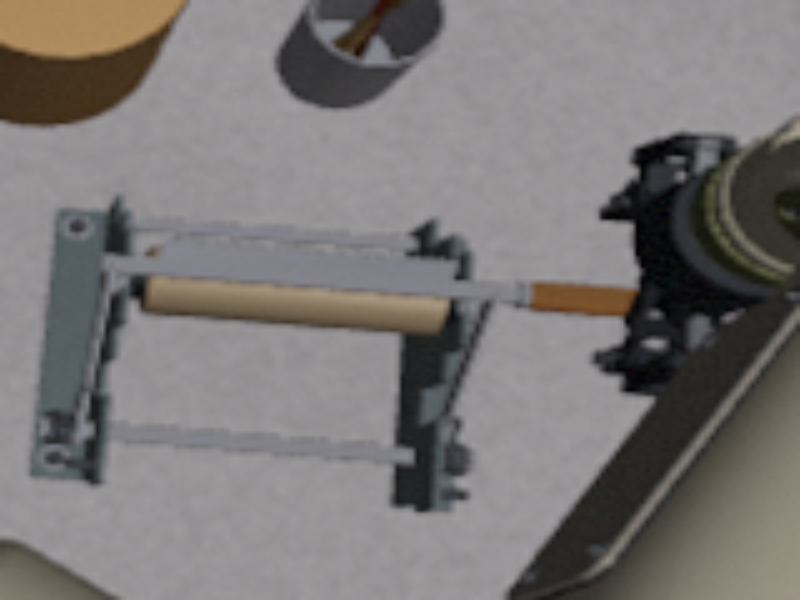

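Request:
{"name": "send_rows", "arguments": {"deltas": [[[0,0,0,0,0,0],[0,0,0,0,0,0],[0,0,0,0,0,0],[0,0,0,0,0,0],[0,0,0,0,0,0]]], "jaw": -0.2, "force": 20}}

```text
clock: 5.5
tcp_pos: [0.547, -0.3412, 0.1136]
orientation: [-0.0, 0.753, 0.658, 0.0]
wrist_force: [-0.1, 0.1, 0.1]
finger_gap: 0.0342
```

```bash
python3 - <<'E'
from h import *
s=get_state(); print(s["clock"],s["tcp_pos"],s["joint_pos"],s["wrist_force"])
t=s["tcp_pos"]
p=read_camera("side"); cv2.imwrite("pics/side4.png",cv2.resize(p["img"][220:300,230:320,::-1],None,fx=7,fy=7,interpolation=cv2.INTER_NEAREST))
k=cloud(p,np.ones((384,512),bool))
g=k[(abs(k[:,0]-t[0])<.08)&(abs(k[:,1]-t[1])<.06)&(k[:,2]>.10)&(k[:,2]<.26)]
for z in np.arange(.12,.23,.005):
        q=g[(g[:,2]>z)&(g[:,2]<z+.005)]
        if len(q): print(round(z,3),len(q),np.round(q.min(0),3),np.round(q.max(0),3))
E
```

```text
5.5 [ 0.54699517 -0.34116358  0.11360864] [-6.82112382e-01  4.80237826e-01  9.30399231e-02  1.18368031e+00
  5.56328452e-05  1.02437739e+00] [-0.11334494  0.10093033  0.11513611]
0.12 6 [ 0.538 -0.367  0.12 ] [ 0.57  -0.286  0.123]
0.125 17 [ 0.532 -0.372  0.126] [ 0.556 -0.293  0.13 ]
0.13 42 [ 0.532 -0.371  0.13 ] [ 0.556 -0.281  0.135]
0.135 92 [ 0.532 -0.372  0.135] [ 0.554 -0.282  0.14 ]
0.14 13 [ 0.535 -0.37   0.14 ] [ 0.549 -0.298  0.143]
0.145 1 [ 0.52  -0.34   0.149] [ 0.52  -0.34   0.149]
0.15 3 [ 0.561 -0.353  0.153] [ 0.564 -0.335  0.154]
0.155 15 [ 0.514 -0.352  0.155] [ 0.571 -0.332  0.159]
0.16 13 [ 0.516 -0.356  0.16 ] [ 0.57  -0.33   0.165]
0.165 18 [ 0.513 -0.357  0.165] [ 0.571 -0.33   0.17 ]
0.17 14 [ 0.514 -0.352  0.17 ] [ 0.57  -0.33   0.175]
0.175 16 [ 0.513 -0.359  0.175] [ 0.57 -0.34  0.18]
0.18 10 [ 0.513 -0.355  0.181] [ 0.573 -0.334  0.184]
0.185 17 [ 0.512 -0.354  0.185] [ 0.567 -0.337  0.19 ]
0.19 14 [ 0.508 -0.356  0.191] [ 0.581 -0.339  0.195]
0.195 27 [ 0.496 -0.358  0.195] [ 0.588 -0.34   0.2  ]
0.2 49 [ 0.494 -0.36   0.2  ] [ 0.59  -0.327  0.205]
0.205 56 [ 0.491 -0.358  0.205] [ 0.592 -0.326  0.21 ]
0.21 34 [ 0.489 -0.36   0.21 ] [ 0.594 -0.319  0.215]
0.215 34 [ 0.488 -0.361  0.215] [ 0.598 -0.326  0.22 ]
0.22 40 [ 0.491 -0.361  0.22 ] [ 0.597 -0.327  0.225]
0.225 47 [ 0.484 -0.36   0.225] [ 0.599 -0.338  0.23 ]
0.23 39 [ 0.483 -0.362  0.23 ] [ 0.601 -0.341  0.235]
```

View pics/side4.png

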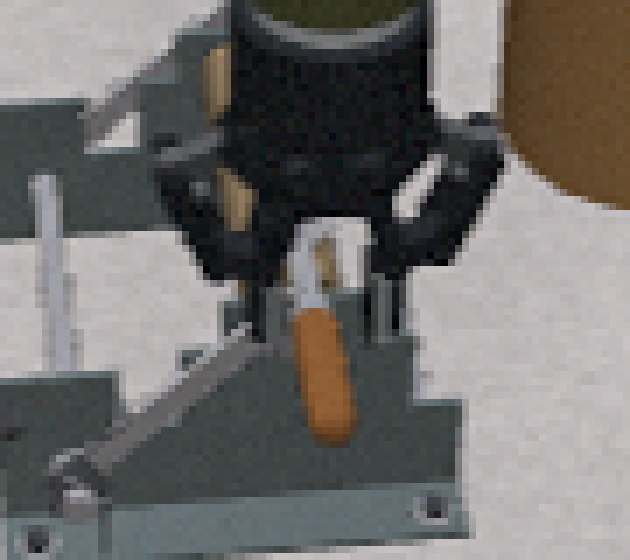

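Request:
{"name": "send_rows", "arguments": {"deltas": [[[0,0,0,0,0,0],[0,0,-1,0,0,0],[0,0,-2,0,0,0],[0,0,-3,0,0,0],[0,0,-3.8,0,0,0],[0,0,-3.8,0,0,0],[0,0,-3.8,0,0,0]]], "jaw": 0.2}}

```text
clock: 6.25
tcp_pos: [0.5468, -0.341, 0.0753]
orientation: [-0.0, 0.753, 0.658, -0.0]
wrist_force: [0.6, -0.7, 0.9]
finger_gap: 0.051
```

```bash
python3 - <<'E'
from h import *
s=get_state(); print(s["clock"],s["tcp_pos"],s["wrist_force"])
p=read_camera("side"); cv2.imwrite("pics/side5.png",cv2.resize(p["img"][220:300,230:320,::-1],None,fx=7,fy=7,interpolation=cv2.INTER_NEAREST))
E
```

```text
6.25 [ 0.54681124 -0.34098871  0.07526555] [ 0.60723826 -0.67499899  0.9169088 ]
```

View pics/side5.png

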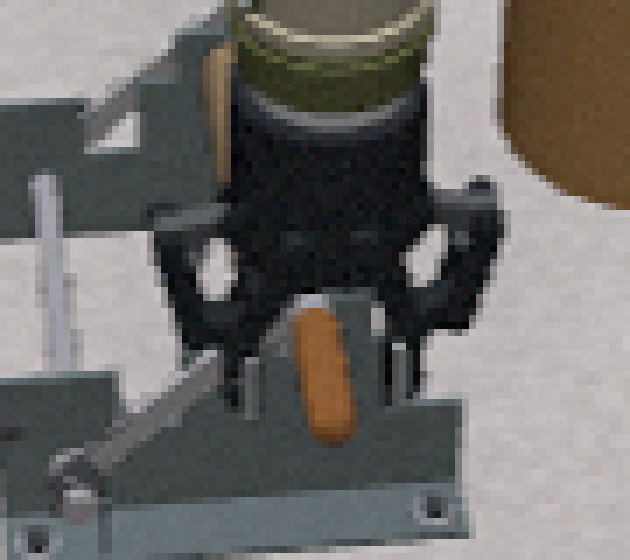

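Request:
{"name": "send_rows", "arguments": {"deltas": [[[0,0,0,0,0,0],[0,0,0,0,0,0],[0,0,0,0,0,0],[0,0,0,0,0,0],[0,0,0,0,0,0],[0,0,0,0,0,0],[0,0,0,0,0,0]]], "jaw": -1, "force": 60}}

```text
clock: 7.0
tcp_pos: [0.5478, -0.3415, 0.0764]
orientation: [0.001, 0.753, 0.658, 0.0]
wrist_force: [3.4, -0.1, 3.4]
finger_gap: 0.0184
```

```bash
python3 - <<'E'
from h import *
s=get_state(); print(s["clock"],s["tcp_pos"],s["wrist_force"],s["finger_gap"])
p=read_camera("side"); cv2.imwrite("pics/side6.png",cv2.resize(p["img"][220:300,230:320,::-1],None,fx=7,fy=7,interpolation=cv2.INTER_NEAREST))
k=cloud(p,np.ones((384,512),bool)); t=s["tcp_pos"]
g=k[(abs(k[:,0]-t[0])<.04)&(abs(k[:,1]-t[1])<.03)&(k[:,2]<.26)]
for z in np.arange(.09,.17,.005):
        q=g[(g[:,2]>z)&(g[:,2]<z+.005)]
        if len(q): print(round(z,3),len(q),np.round(q.min(0),3),np.round(q.max(0),3))
# arc in cm
a=.764+np.arange(0,1.2001,.1)
dx=13.5*(np.cos(a)-np.cos(.764)); dz=13.5*(np.sin(a)-np.sin(.764))
for i in range(13): print(round(.1*i,1),np.round([dx[i]*np.cos(-.135),dx[i]*np.sin(-.135),dz[i]],2))
E
```

```text
7.0 [ 0.54784361 -0.34147367  0.0763716 ] [ 3.43855122 -0.08736768  3.40873098] 0.01835066359689231
0.115 8 [ 0.525 -0.351  0.116] [ 0.564 -0.343  0.119]
0.12 12 [ 0.523 -0.369  0.121] [ 0.564 -0.328  0.125]
0.125 19 [ 0.522 -0.37   0.125] [ 0.56  -0.343  0.13 ]
0.13 32 [ 0.522 -0.371  0.13 ] [ 0.563 -0.317  0.135]
0.135 80 [ 0.521 -0.371  0.135] [ 0.564 -0.314  0.14 ]
0.14 26 [ 0.521 -0.361  0.14 ] [ 0.563 -0.315  0.145]
0.145 10 [ 0.521 -0.355  0.145] [ 0.559 -0.342  0.149]
0.15 18 [ 0.519 -0.354  0.15 ] [ 0.569 -0.335  0.155]
0.155 19 [ 0.509 -0.356  0.155] [ 0.575 -0.331  0.16 ]
0.16 33 [ 0.509 -0.36   0.16 ] [ 0.583 -0.329  0.165]
0.165 54 [ 0.511 -0.358  0.165] [ 0.586 -0.325  0.17 ]
0.17 34 [ 0.509 -0.359  0.17 ] [ 0.586 -0.324  0.175]
0.0 [ 0. -0.  0.]
0.1 [-0.97  0.13  0.93]
0.2 [-2.03  0.28  1.75]
0.3 [-3.17  0.43  2.46]
0.4 [-4.37  0.59  3.06]
0.5 [-5.62  0.76  3.53]
0.6 [-6.91  0.94  3.87]
0.7 [-8.23  1.12  4.08]
0.8 [-9.57  1.3   4.16]
0.9 [-10.9    1.48   4.1 ]
1.0 [-12.23   1.66   3.91]
1.1 [-13.53   1.84   3.58]
1.2 [-14.78   2.01   3.13]
```

View pics/side6.png

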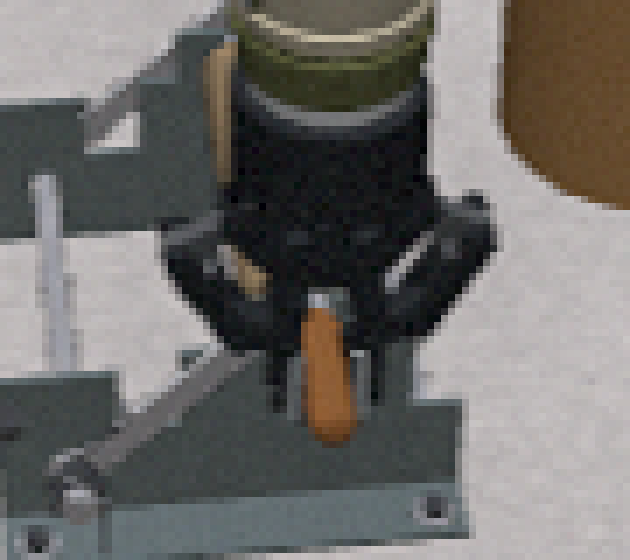

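Request:
{"name": "send_rows", "arguments": {"deltas": [[[-0.25,0.03,0.23,0,0,0],[-0.5,0.07,0.48,0,0,0],[-0.97,0.13,0.93,0,0,0],[-1.5,0.2,1.35,0,0,0],[-2.03,0.28,1.75,0,0,0],[-2.6,0.36,2.12,0,0,0],[-3.17,0.43,2.46,0,0,0],[-3.17,0.43,2.46,0,0,0]]]}}

```text
clock: 7.85
tcp_pos: [0.5162, -0.3374, 0.1011]
orientation: [0.001, 0.753, 0.658, 0.001]
wrist_force: [6.1, -1.3, 1.9]
finger_gap: 0.0174
```

```bash
python3 - <<'E'
from h import *
s=get_state(); print(s["clock"],s["tcp_pos"],s["wrist_force"],s["finger_gap"])
p=read_camera("side"); cv2.imwrite("pics/side7.png",cv2.resize(p["img"][220:300,230:320,::-1],None,fx=7,fy=7,interpolation=cv2.INTER_NEAREST))
E
```

```text
7.85 [ 0.51616793 -0.33739407  0.10107541] [ 6.06403824 -1.33044751  1.93744601] 0.01740632408206153
```

View pics/side7.png

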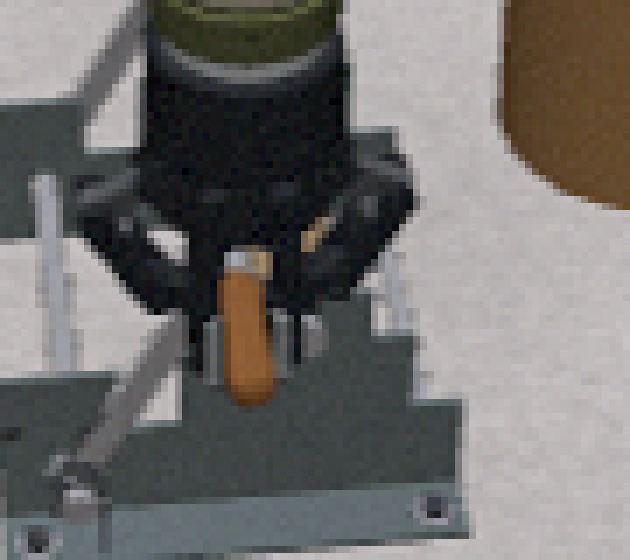

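```bash
cat > chk.py <<'E'
from h import *
s=get_state(); print(s["clock"],s["tcp_pos"],s["wrist_force"],s["finger_gap"])
t=s["tcp_pos"]
for n in["side","top"]:
    p=read_camera(n); I=p["img"].astype(int); o=(I[...,0]-I[...,2])>50
    k=cloud(p,o); g=k[(np.linalg.norm(k[:,:2]-t[:2],axis=1)<.045)&(k[:,2]>.08)&(k[:,2]<.2)]
    if len(g): print(n,"grip",len(g),np.round(np.percentile(g,[3,50,97],axis=0),3))
    k=cloud(p,~o); g=k[(np.linalg.norm(k[:,:2]-t[:2],axis=1)<.03)&(k[:,1]<t[1]+.012)&(k[:,2]>.08)&(k[:,2]<.3)]
    if len(g): print(n,"fingers zmin",np.round(np.sort(g[:,2])[:8],3))
E
python3 chk.py; python3 - <<'E'
from h import *
p=read_camera("side");save(p,"pics/s8.png")
E
```

```text
7.9 [ 0.51650364 -0.33744165  0.10089797] [ 6.29902984 -1.04456208  1.54896151] 0.01798667833114604
side grip 112 [[ 0.503 -0.368  0.153]
 [ 0.513 -0.347  0.162]
 [ 0.522 -0.311  0.166]]
side fingers zmin [0.14  0.142 0.143 0.143 0.145 0.145 0.145 0.146]
top grip 85 [[ 0.511 -0.339  0.156]
 [ 0.519 -0.322  0.161]
 [ 0.527 -0.308  0.164]]
top fingers zmin [0.142 0.144 0.145 0.146 0.146 0.147 0.148 0.149]
```

Request:
{"name": "send_rows", "arguments": {"deltas": [[[-0.6,0.08,0.31,0,0,0],[-1.2,0.16,0.6,0,0,0],[-1.82,0.24,0.85,0,0,0],[-2.45,0.33,1.07,0,0,0],[-3.09,0.42,1.25,0,0,0],[-3.74,0.51,1.41,0,0,0],[-4.4,0.6,1.53,0,0,0],[-5.06,0.69,1.62,0,0,0],[-5.73,0.78,1.67,0,0,0],[-6.4,0.87,1.7,0,0,0],[-7.06,0.96,1.69,0,0,0],[-7.73,1.05,1.64,0,0,0]]]}}

```text
clock: 9.25
tcp_pos: [0.4396, -0.3275, 0.1176]
orientation: [0.002, 0.753, 0.658, 0.001]
wrist_force: [5.8, -1.7, 2.9]
finger_gap: 0.0182
```

```bash
python3 chk.py; python3 - <<'E'
from h import *
p=read_camera("side"); cv2.imwrite("pics/side9.png",cv2.resize(p["img"][210:310,210:320,::-1],None,fx=6,fy=6,interpolation=cv2.INTER_NEAREST))
E
```

```text
9.25 [ 0.43959818 -0.3274825   0.11762966] [ 5.84074256 -1.66524911  2.94331466] 0.018245104544057172
side grip 120 [[ 0.426 -0.358  0.169]
 [ 0.436 -0.332  0.178]
 [ 0.445 -0.3    0.183]]
side fingers zmin [0.159 0.159 0.16  0.162 0.162 0.164 0.164 0.165]
top grip 97 [[ 0.434 -0.33   0.173]
 [ 0.441 -0.312  0.177]
 [ 0.449 -0.298  0.181]]
top fingers zmin [0.156 0.157 0.161 0.161 0.162 0.162 0.163 0.163]
```

View pics/side9.png

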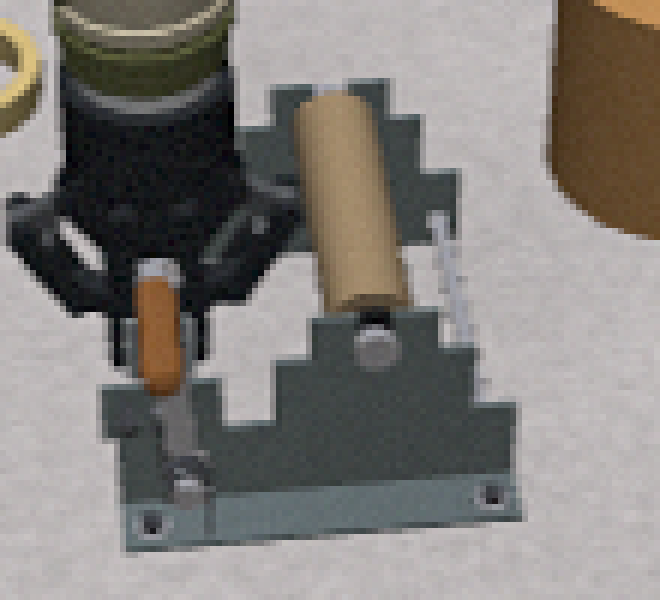

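Request:
{"name": "send_rows", "arguments": {"deltas": [[[-0.67,0.09,-0.08,0,0,0],[-1.33,0.18,-0.19,0,0,0],[-1.98,0.27,-0.34,0,0,0],[-2.63,0.36,-0.52,0,0,0],[-3.01,0.41,-0.65,0,0,0],[-3.38,0.46,-0.78,0,0,0],[-3.38,0.46,-0.78,0,0,0]]]}}

```text
clock: 10.1
tcp_pos: [0.4053, -0.3231, 0.11]
orientation: [0.002, 0.754, 0.657, 0.0]
wrist_force: [5.6, -1.4, 5.4]
finger_gap: 0.0181
```

```bash
python3 chk.py
```

```text
10.1 [ 0.40533269 -0.32305193  0.10995984] [ 5.57647061 -1.43257004  5.40241726] 0.01812447264362354
side grip 119 [[ 0.393 -0.353  0.161]
 [ 0.402 -0.33   0.17 ]
 [ 0.411 -0.297  0.175]]
side fingers zmin [0.15  0.15  0.151 0.153 0.153 0.154 0.154 0.155]
top grip 98 [[ 0.402 -0.324  0.166]
 [ 0.409 -0.309  0.17 ]
 [ 0.416 -0.294  0.173]]
top fingers zmin [0.148 0.15  0.152 0.153 0.153 0.154 0.155 0.156]
```

Request:
{"name": "send_rows", "arguments": {"deltas": [[[-0.25,0.03,-0.1,0,0,0],[-0.5,0.07,-0.2,0,0,0],[-0.5,0.07,-0.2,0,0,0],[-0.5,0.07,-0.2,0,0,0]]]}}

```text
clock: 10.6
tcp_pos: [0.4007, -0.3224, 0.1081]
orientation: [0.002, 0.753, 0.658, 0.0]
wrist_force: [5.1, -1.6, 7.1]
finger_gap: 0.0181
```

```bash
python3 chk.py
```

```text
10.6 [ 0.40066611 -0.32244729  0.10813353] [ 5.13901982 -1.5967301   7.07584047] 0.018105588899298773
side grip 121 [[ 0.388 -0.352  0.162]
 [ 0.397 -0.331  0.169]
 [ 0.407 -0.294  0.176]]
side fingers zmin [0.146 0.147 0.152 0.152 0.152 0.152 0.153 0.153]
top grip 97 [[ 0.397 -0.323  0.162]
 [ 0.404 -0.308  0.168]
 [ 0.412 -0.294  0.172]]
top fingers zmin [0.146 0.147 0.147 0.149 0.149 0.152 0.153 0.154]
```

Request:
{"name": "send_rows", "arguments": {"deltas": [[[-0.2,0.03,-0.04,0,0,0],[-0.4,0.05,-0.09,0,0,0],[-0.4,0.05,-0.09,0,0,0],[-0.4,0.05,-0.09,0,0,0]]]}}

```text
clock: 11.1
tcp_pos: [0.3997, -0.3223, 0.1077]
orientation: [0.004, 0.753, 0.658, 0.002]
wrist_force: [13.5, -0.2, 3.8]
finger_gap: 0.0179
```

```bash
python3 chk.py; python3 - <<'E'
from h import *
p=read_camera("side"); cv2.imwrite("pics/side10.png",cv2.resize(p["img"][210:310,210:320,::-1],None,fx=6,fy=6,interpolation=cv2.INTER_NEAREST))
E
```

```text
11.1 [ 0.39967947 -0.32231062  0.10769965] [13.45823991 -0.22616652  3.82547197] 0.017895160760790552
side grip 118 [[ 0.387 -0.352  0.16 ]
 [ 0.396 -0.328  0.169]
 [ 0.405 -0.295  0.182]]
side fingers zmin [0.149 0.149 0.149 0.15  0.151 0.152 0.153 0.154]
top grip 94 [[ 0.395 -0.323  0.164]
 [ 0.402 -0.308  0.168]
 [ 0.409 -0.293  0.171]]
top fingers zmin [0.144 0.147 0.149 0.151 0.152 0.152 0.153 0.154]
```

View pics/side10.png

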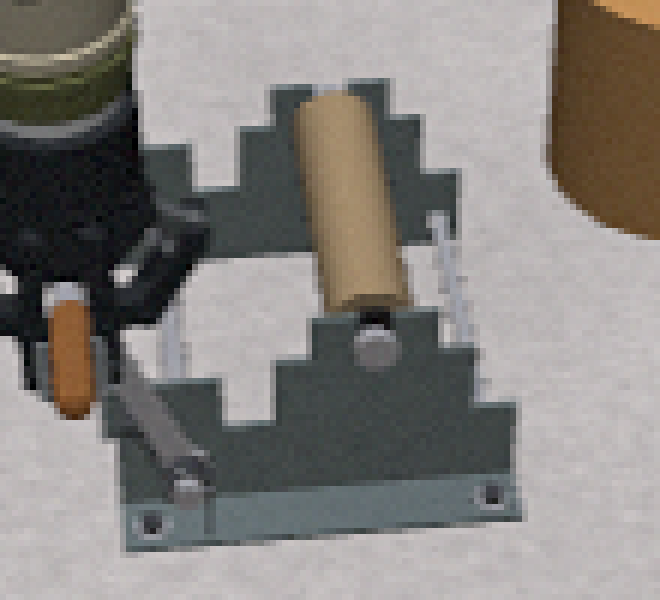

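Request:
{"name": "send_rows", "arguments": {"deltas": [[[-0.2,0.03,-0.05,0,0,0],[-0.2,0.03,-0.05,0,0,0],[-0.2,0.03,-0.05,0,0,0],[-0.2,0.03,-0.05,0,0,0],[-0.2,0.03,-0.05,0,0,0],[-0.2,0.03,-0.05,0,0,0]]]}}

```text
clock: 11.85
tcp_pos: [0.3996, -0.3223, 0.1076]
orientation: [0.005, 0.753, 0.658, 0.004]
wrist_force: [17.7, 0.2, 3.2]
finger_gap: 0.0184
```

```bash
python3 chk.py; python3 - <<'E'
from h import *
p=read_camera("top"); save(p,"pics/top11.png")
E
```

```text
11.85 [ 0.3995877  -0.32234252  0.10763085] [17.67642272  0.17464214  3.23144598] 0.018403740433802194
side grip 117 [[ 0.387 -0.352  0.162]
 [ 0.395 -0.327  0.169]
 [ 0.405 -0.295  0.18 ]]
side fingers zmin [0.148 0.149 0.15  0.152 0.153 0.153 0.153 0.153]
top grip 95 [[ 0.395 -0.323  0.164]
 [ 0.402 -0.307  0.168]
 [ 0.409 -0.293  0.172]]
top fingers zmin [0.149 0.15  0.151 0.152 0.152 0.152 0.154 0.154]
```

View pics/top11.png

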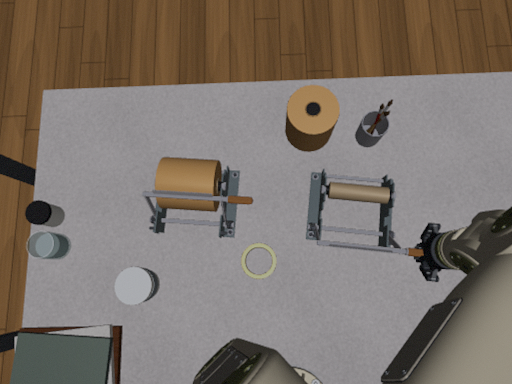

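The top view shows the bare core at (360,192) uncovered. The bar is forward along row 247, with the grip in the fingers at (416,252). The other cutter and the bystanders haven't moved. The bar stayed put when I pushed further and only the force rose, so it is against the stop.

```bash
python3 -c "
from workcell import *
print(hand_in())"
```

```text
the job is handed in; nothing more can be done
None
```

The spent cutter's tear bar is open against its stop, and the arm is still holding the grip at 60 N. I handed the job in at about 12 s.

**How it went:** I gripped the wooden sleeve from above and eased the bar up and forward along its arc in small steps. It never left the fingers.

**At the stop:**
- The grip travelled 14.8 cm forward, against 14.78 cm calculated for the full 1.2 rad.
- The last 2 mm I commanded moved the bar only about 0.1 mm, while the push at the wrist rose from 13.5 N to 17.7 N.
- The finger opening held steady at about 18 mm.
- The last top view shows the core uncovered and the other cutter and bystanders where they were.

**Checks that disagreed:**
- **Tool height:** the reported tool height was about 37 mm lower than where both cameras showed the fingertips. At the reported height the fingers were still above the grip, so I used the cameras and went 3.8 cm lower before closing.
- **Finger opening:** it read about 18 mm on a 20 mm grip, but the pictures showed the grip centred between the pads.
- **Frame length:** the frame edges measured about 196 mm against the stated 207 mm. The missing length was split evenly between the two ends, so it did not affect the aim.

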